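# Secure a deep-well plate on the shaker with its eccentric cam clamp

### The arm

A 6-joint arm with a two-finger parallel gripper is mounted at the origin on a cart in front of the work surface, level with it; the furniture and walls round the work are solid. World frame = base frame: x ahead of the robot, y to its left, z up, the work surface at z = 0. Lengths are in m, angles in rad, forces in N, time in s.
With the tool pointing down it reaches from about 0.325 to 0.85 m from the base axis. Payload 15.5 kg.
Tool frame: the origin (TCP) lies between the finger pads; the fingertips stand 17 mm ahead of it and the grasp point (between the pads) lies 2 mm behind it (manip.tip_reach is the distance from the TCP to the fingertips, in m); z points along the fingers, y is the line along which they close (so a half turn about z gives the same grasp; the last joint's range is limited). The gripper opens to 91 mm and grips with 3 to 60 N. Pads are 32 mm wide; open, the fingers measure 118 mm over their backs; the gripper's body (76 mm by 178 mm) begins 60 mm behind the grasp point.
Start: joints at [-1.435, 0.494, 1.345, -0, 1.302, -0.096], TCP at [0.143, -0.608, 0.231] pointing down, gripper open.
Joint ranges: [-2.91, 2.91], [-0.82, 2.16], [0.22, 2.67], [-1.22, 4.37], [0.12, 2.79], [-3.08, 3.08]. Speed limits (rad/s): [1.89, 1.89, 2.57, 3.01, 3.01, 3.01].

### API

Orientations are given as a unit quaternion [w, x, y, z].
In Python, from bench import manip, cams gives the robot as it stands.
- The arm moves only by the tool carry_out, never from a script. Its arguments are lists of equal length, an entry for each row: "slide": the shift along the tool's x, y, z in m, a list of three; "roll": the turn about the tool's z in degrees; "fingers": the opening, from 0 (shut) to 1 (fully open). In form: {"slide": [[x, y, z], ...], "roll": [roll, ...], "fingers": [fingers, ...]}. A call has 1 to 10 rows; each row is the pose to reach, as a shift and turn from the pose commanded when the call began, along the tool's axes at that moment; what a row does not reach only later rows make up. A row lasts 1/8 s, in which the tool goes at most 62.5 mm and 10.7 degrees, less where a joint would pass 70% of its speed; a pose out of reach is approached as far as the arm can. A call with a gripper value outside its range is refused whole. The fingers move at their own pace and stop on an object; the grip force is fixed at half the most. Time passes only in rows, so rows that repeat a pose let the fingers close. It gives the time, the measured TCP pose, the force, the opening and the grip force at its end, in the units of the state.
- manip.state(): the state, without advancing time (a new reading comes with each control period).
- cams.capture(name): name is "side" or "top" or "wrist"; returns the picture (480x640x3 uint8, red, green, blue); there is no depth.
- cams.camera_info(name): a dict with "fx", "fy", "cx", "cy" (pixels), "camera_from_world" (4x4, takes a point from world to camera coordinates). Camera axes: x right, y up, looking along -z (the intrinsics and any distortion apply to the point x, -y, -z); pixel columns grow to the right and rows downward; lengths in m; the calibration is good to about 2 mm. A picture is of the moment at which its call begins: read the wrist's pose just before it. camera_info takes no time and is no camera call; for the wrist camera it gives the pose at the moment of the call.
- manip.job_done(): hands the job in; it is judged then, once.
The state is a dict: "time": time; "joint_pos": joint angles; "joint_velocities": joint speeds; "tau": joint torques, N m; "position": TCP position; "orientation": TCP orientation; "wrist_force": force on the tool from outside, world axes, zero at the start; "wrist_torque": the same for the moment, N m; "finger_gap": opening from 0.0 (shut) to 1.0 (fully open); "grasp_force": force on a finger pad.
Only numpy, scipy, OpenCV 4.12 (cv2) and the standard library are available. Lean on these libraries where they do the work, as an engineer would, in place of code of your own. Each camera call takes 0.05 s, during which the arm holds its last target. There are 200 camera calls.

### The job

Make the deep-well plate ready for shaking: slide it along the shaker platform until its end is flush against the end stop, then swing the cam lever just far enough that the cam takes up the gap and holds the plate snugly against the sprung bar of the fence, the bar pressed in about halfway. Do not overrun the cam, the bar must never be driven back onto its rail. Do not lift the plate, and leave the other things on the bench where they are.

Things in the scene. Friction and masses are not known exactly. Their poses are not given: they have to be found in the camera images.
- shaker: Fixed white plate shaker, 190 x 250 mm (x, y), control panel on its front (-x). Origin: centre of underside, on the bench; x to the back, y to the left, z up; all fittings are square to these. Its dark metal platform, 180 x 240 mm, has its flat top 78 mm above the bench: end stop at the left (+y) end, cam at the near (-x) edge, fence at the far (+x) edge, right (-y) end open.
- plate: White deep-well plate (8 x 12 wells), loose on the platform: 85 mm (x) by 127 mm (y) by 41 mm high, flat upright sides, 0.15 to 0.31 kg. Origin: centre of underside; y along its long side, near parallel to the shaker's y. It starts 2 to 4 mm off the fence and 25 to 55 mm short of the end stop, and slides along y under a push of 1 to 4 N on its right (-y) end.
- fence: Fixed aluminium rail with a sprung bar in front of it, along the far side of the platform, 180 mm long, 26 mm high; where it is set varies by 7 mm in x. Origin: on the platform, at the foot of the bar's face when the bar is out, middle of its length; axes as the shaker's. The face looks to -x. With the plate just touching it the plate's origin is at x = -42.5 mm in this frame.
- pressure_bar (a joint): How far the fence's sprung bar (6 mm thick, 176 mm long) is pressed back towards its rail, in m: 0 out, 0.004 bottomed on the rail (the visible slot behind it, 4 mm wide, is then shut). Springs: 2 N to start it, 6 N more per mm. Held snugly means pressed in 1 to 3 mm.
- stop_face (a point): Centre of the end stop's face, which looks to the shaker's -y: 76 mm wide (x), 24 mm high; the point is 12 mm above the platform. Axes as the shaker's. With the plate home against it, the plate's origin is at y = -63.5 mm in this frame.
- cam_pivot (a point): Upright pivot axis of the cam, at platform-top height; axes as the shaker's. The cam is a steel disc of 24 mm radius, 4 to 22 mm above the platform, its centre 12 mm off the pivot. Its reach from the pivot towards the plate (+x) is 24 - 12 cos(q + 0.436) mm, q being the lever angle: 13 mm when open.
- cam_lever (a joint): Lever angle q in rad: 0 open, grows (closes) anticlockwise seen from above, limit 2.6. The lever points to 170 degrees + q from the shaker's +x, seen from above. Starts at 0 to 0.25; the plate meets the bar at 0.85 to 1.5 as the fence is set, 0.1 rad more presses it in about 1.1 mm. Friction (3 N at the grip) holds it where left; each mm of bar adds about 2 N at the grip.
- lever_grip (a point): Middle of the black upright round grip at the lever's end: 18 mm diameter, 30 to 74 mm above the platform; this point is 52 mm above it, 85 mm from the pivot axis. The bar below it is 12 mm wide, 22 to 30 mm above the platform. It can be pushed from the side with shut fingers.
- wash_bottle: Bystander: white squeeze wash bottle, 206 mm tall, 68 mm diameter, standing on the bench right of the shaker; origin under it.
- vial_case: Bystander: closed blue case, 106 x 153 x 43 mm, flat on the bench right of and in front of the shaker; origin at the centre of its underside.
- beaker: Bystander: small glass beaker, 46 mm diameter, 58 mm tall, on the bench left of and in front of the shaker; origin at the centre of its underside.

How it is judged:
By the outcome, as a careful person would: the job done as asked, in the order asked, and still so for the second after the job is handed in, with the robot touching nothing.
It also fails if it takes over 53 s, if anything falls off the work surface, if the arm or the gripper's body presses on something with over 40 N, if the wrist force passes 120 N, or if a joint passes its speed limit or range.

## Working session

There is one attempt and no reset: what is moved stays moved. The work goes in short steps, Python scripts to look and compute and a tool call to move; the robot and the scene stay as the last step left them, time stands still between calls to the robot, and variables do not carry over. Pictures are saved under pics/ and viewed, at most 10 in all, crops included, and the job is handed in when it is done.

Besides the shell and the picture viewer there is one more tool, called after "Emit:" in YAML: its name, and indented under it one key for each argument. carry_out: Moves the arm, as the interface text tells. Its arguments: {"type":"object","properties":{"slide":{"type":"array"},"roll":{"type":"array"},"fingers":{"type":"array"}},"required":["slide","roll","fingers"]}

```bash
mkdir -p pics; ls
python3 - <<'E'
from bench import manip,cams
import cv2,numpy as np
np.set_printoptions(precision=4,suppress=True)
for n in("top","side"):
    cv2.imwrite(f"pics/{n}0.png",cams.capture(n)[:,:,::-1])
    i=cams.camera_info(n);print(n,i["fx"],i["fy"],i["cx"],i["cy"],{k for k in i});print(np.array(i["camera_from_world"]))
s=manip.state();print(s["time"],s["position"],s["orientation"],s["wrist_force"],manip.tip_reach)
E
```

```text
pics
top 560.3397144844987 560.3397144844987 329.2650336005848 230.82625222521222 {'fy', 'cx', 'cy', 'camera_from_world', 'fx'}
[[-0.0124 -0.9994  0.0312  0.0541]
 [ 0.9895 -0.0078  0.1444 -0.5352]
 [-0.1441  0.0326  0.989  -1.2389]
 [ 0.      0.      0.      1.    ]]
side 534.4946855027606 534.4946855027606 322.01379307964 240.95227172836735 {'fy', 'cx', 'cy', 'camera_from_world', 'fx'}
[[ 0.9966  0.0813  0.0133 -0.5377]
 [-0.0693  0.7401  0.6689 -0.1085]
 [ 0.0445 -0.6676  0.7432 -1.2457]
 [ 0.      0.      0.      1.    ]]
0.1 [ 0.1429 -0.6081  0.2304] [-0.0005  0.9933  0.1151 -0.    ] [-0.4267 -0.4597  0.3376] 0.017
```

View pics/top0.png

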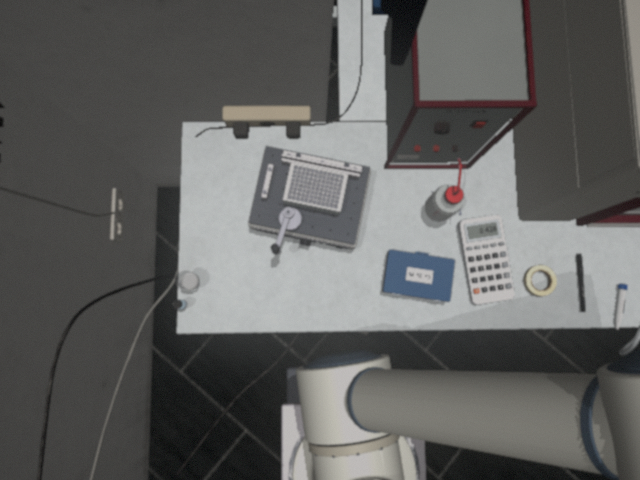

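View pics/side0.png

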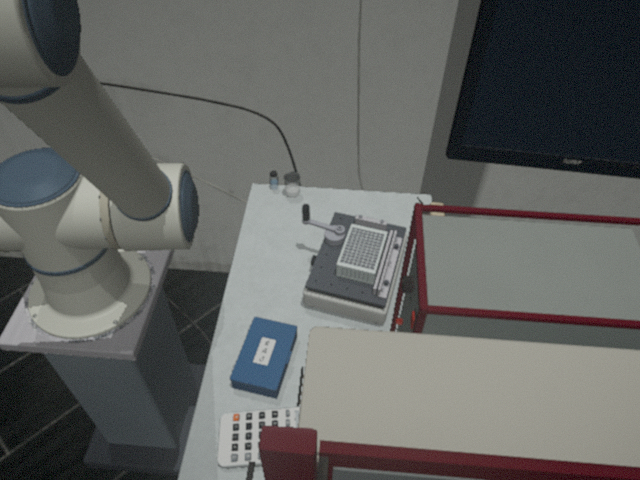

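The top view shows the shaker around (310,198), rotated about 12° clockwise. The plate is at (316,186), the end stop at (266,181), the fence along (322,162), the cam at (289,217) and the grip at (277,249). I'll zoom in.

Run:
```python
import cv2
a=cv2.imread("pics/top0.png")[138:266,235:390]
cv2.imwrite("pics/topc.png",cv2.resize(a,None,fx=5,fy=4.6875 if 0 else 4.6,interpolation=cv2.INTER_CUBIC) if 0 else cv2.resize(a,None,fx=4.6,fy=4.6,interpolation=cv2.INTER_CUBIC))
```

```text
(no output)
```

View pics/topc.png

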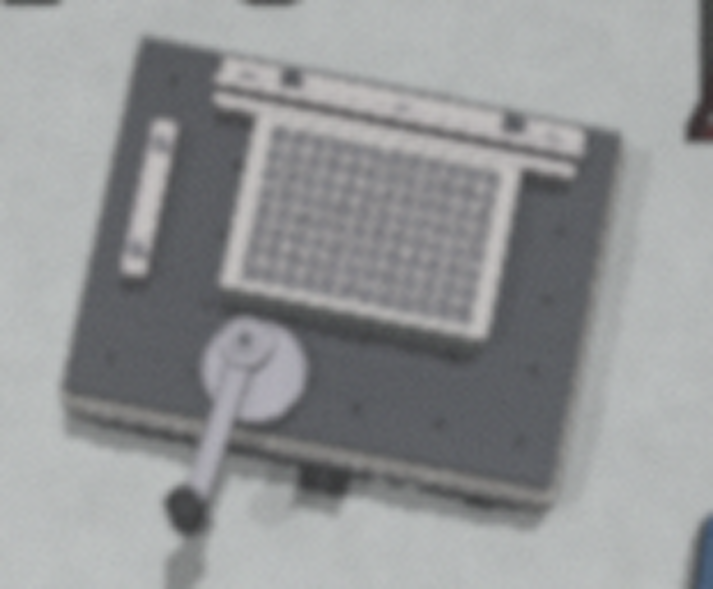

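```bash
cat > h.py <<'E'
from bench import manip,cams
import cv2,numpy as np
np.set_printoptions(precision=4,suppress=True)
def ray(info,uv,z):
    T=np.array(info["camera_from_world"]);R=T[:3,:3];o=-R.T@T[:3,3]
    d=R.T@np.array([(uv[0]-info["cx"])/info["fx"],-(uv[1]-info["cy"])/info["fy"],-1])
    return o+d*(z-o[2])/d[2]
def proj(info,p):
    T=np.array(info["camera_from_world"]);c=T[:3,:3]@p+T[:3,3]
    return np.array([info["cx"]+info["fx"]*c[0]/-c[2],info["cy"]-info["fy"]*c[1]/-c[2]])
E
python3 - <<'E'
from h import *
i=cams.camera_info("top")
P=dict(pBL=(143,38,.078),pBR=(620,133,.078),pFR=(550,492,.078),pFL=(65,392,.078),
 dBL=(258,108,.119),dBR=(522,162,.119),dFR=(488,338,.119),dFL=(220,288,.119),
 s1=(179,120,.102),s2=(147,277,.102),b1=(213,102,.104),b2=(573,180,.104),piv=(244,341,.112),cam=(254,369,.1),grip=(186,506,.152))
W={k:ray(i,((v[0]+.5)/4.6-.5+235,(v[1]+.5)/4.6-.5+138),v[2]) for k,v in P.items()}
c=sum(W[k] for k in("pBL","pBR","pFR","pFL"))/4
d=W["pBL"]-W["pBR"]+W["pFL"]-W["pFR"];yaw=np.arctan2(-d[0],d[1])
print("c",c,"yaw",np.degrees(yaw))
R=np.array([[np.cos(yaw),np.sin(yaw)],[-np.sin(yaw),np.cos(yaw)]])
for k,w in W.items():print(k,w,(R@(w-c)[:2])*1000)
g=R@(W["grip"]-W["piv"])[:2];print("lever",np.hypot(*g),np.degrees(np.arctan2(g[1],g[0]))%360-170)
print(manip.state()["joint_pos"],)
E
```

```text
c [0.6119 0.0928 0.078 ] yaw -12.022564833658192
pBL [0.7241 0.1906 0.078 ] [ 89.3629 119.0427]
pBR [ 0.6754 -0.0421  0.078 ] [  90.2119 -118.7053]
pFR [ 0.4989 -0.0045  0.078 ] [ -90.2119 -118.6592]
pFL [0.5491 0.2271 0.078 ] [-89.3629 118.3218]
dBL [0.6774 0.1331 0.119 ] [55.6411 53.0632]
dBR [0.6507 0.009  0.119 ] [ 55.4136 -73.8988]
dFR [0.5666 0.0263 0.119 ] [-30.4853 -74.4685]
dFL [0.5911 0.151  0.119 ] [-32.4804  52.595 ]
s1 [0.6763 0.1714 0.102 ] [46.6297 90.2612]
s2 [0.6    0.1863 0.102 ] [-31.0802  88.986 ]
b1 [0.6845 0.1551 0.104 ] [58.0692 76.0381]
b2 [ 0.6456 -0.0163  0.104 ] [ 55.6587 -99.6601]
piv [0.5672 0.1402 0.112 ] [-53.5981  37.0255]
cam [0.5559 0.136  0.1   ] [-63.7496  30.5881]
grip [0.4851 0.1645 0.152 ] [-138.9097   43.7532]
lever 0.08557645437361645 5.490943402029075
[-1.4355  0.4941  1.3461  0.      1.3025 -0.0955]
```

Run:
```python
from h import *
i=cams.camera_info("top")
print("oven bottom",ray(i,(388,166),0),ray(i,(468,168),0))
for z in(.2,.25,.3,.35,.4):print(z,ray(i,(417,105),z))
print("bottle base",ray(i,(438,208),.0),"cap",ray(i,(454,194),.19))
print("case",ray(i,(386,250),.043),ray(i,(455,258),.043),ray(i,(384,294),.043))
c=np.array([.6119,.0928]);y=np.radians(-12.02);R=np.array([[np.cos(y),-np.sin(y)],[np.sin(y),np.cos(y)]])
for l in[(12,-115),(12,-94),(12,-54),(-139,43.7),(-54,37)]:print(l,c+R@np.array(l)/1000)
```

```text
oven bottom [ 0.6971 -0.0953  0.    ] [ 0.6914 -0.2883  0.    ]
0.2 [ 0.7732 -0.1304  0.2   ]
0.25 [ 0.7541 -0.1204  0.25  ]
0.3 [ 0.7349 -0.1104  0.3   ]
0.35 [ 0.7158 -0.1003  0.35  ]
0.4 [ 0.6966 -0.0903  0.4   ]
bottle base [ 0.5941 -0.2117  0.    ] cap [ 0.5875 -0.2016  0.19  ]
case [ 0.4901 -0.0792  0.043 ] [ 0.4705 -0.2359  0.043 ] [ 0.3911 -0.072   0.043 ]
(12, -115) [ 0.5997 -0.0222]
(12, -94) [ 0.6041 -0.0016]
(12, -54) [0.6124 0.0375]
(-139, 43.7) [0.485  0.1645]
(-54, 37) [0.5668 0.1402]
```

```bash
cat >> h.py <<'E'
from scipy.spatial.transform import Rotation as Ro
C=np.array([.6119,.0928]);Y=np.radians(-12.02);RS=np.array([[np.cos(Y),-np.sin(Y)],[np.sin(Y),np.cos(Y)]])
def tool():
    s=manip.state();q=s["orientation"];return s,Ro.from_quat([q[1],q[2],q[3],q[0]]).as_matrix()
def go(lx,ly,z):
    "slide (mm) from the present pose to shaker-local lx,ly (mm), world z (m)"
    s,R=tool();p=np.append(C+RS@np.array([lx,ly])/1000,z)
    print("slide",R.T@(p-s["position"])*1000)
def where():
    s,R=tool();p=s["position"]
    print("t",s["time"],"local",RS.T@(p[:2]-C)*1000,"z",p[2],"xyaw rel shaker",np.degrees(np.arctan2(R[1,0],R[0,0])-Y),"F local",RS.T@s["wrist_force"][:2],s["wrist_force"][2],"gap",s["finger_gap"])
E
python3 -c "
from h import *
where();go(12,-112,.33);go(12,-112,.11)"
```

```text
t 0.1 local [-312.7185 -783.206 ] z 0.2303879464189582 xyaw rel shaker 25.243651433213977 F local [-0.3216 -0.5384] 0.3375526651549236 gap 1.0005960616354999
slide [ 579.9679 -468.7314  -99.047 ]
slide [ 579.9436 -468.4963  120.9529]
```

Emit:
carry_out:
  slide:
    - [0, 0, -0.05]
    - [0.02, -0.02, -0.1]
    - [0.068, -0.056, -0.1]
    - [0.116, -0.094, -0.1]
    - [0.164, -0.132, -0.1]
    - [0.212, -0.171, -0.1]
    - [0.26, -0.21, -0.1]
    - [0.308, -0.249, -0.1]
    - [0.356, -0.288, -0.1]
    - [0.404, -0.326, -0.1]
  roll: [0, 8, 16, 25.2, 25.2, 25.2, 25.2, 25.2, 25.2, 25.2]
  fingers: [0, 0, 0, 0, 0, 0, 0, 0, 0, 0]

```text
time: 1.35
position: [0.4625, -0.1968, 0.3309]
orientation: [-0.0, 0.995, -0.104, -0.0]
wrist_force: [0.7, -0.6, 0.1]
finger_gap: 0.0
grasp_force: 0.0
```

```bash
python3 -c "
from h import *
where();go(12,-112,.33);go(12,-112,.11)"
```

```text
t 1.35 local [ -85.7927 -314.3516] z 0.3308609026116552 xyaw rel shaker 0.04092374280345468 F local [ 0.823  -0.4541] 0.07426826452770101 gap 0.0002947557285944014
slide [  97.9373 -202.2818    0.8523]
slide [  97.9553 -202.2824  220.8523]
```

Emit:
carry_out:
  slide:
    - [0.024, -0.05, 0]
    - [0.048, -0.1, 0]
    - [0.072, -0.15, 0]
    - [0.098, -0.202, 0]
    - [0.098, -0.202, 0.02]
    - [0.098, -0.202, 0.02]
  roll: [0, 0, 0, 0, 0, 0]
  fingers: [0, 0, 0, 0, 0, 0]

```text
time: 2.1
position: [0.5987, -0.0208, 0.3093]
orientation: [-0.0, 0.995, -0.104, -0.002]
wrist_force: [-0.3, 0.8, 0.9]
finger_gap: 0.004
grasp_force: 0.0
```

```bash
python3 -c "
from h import *
where();go(12,-112,.11)
i=cams.camera_info('wrist');a=cams.capture('wrist');cv2.imwrite('pics/w1.png',a[:,:,::-1])
print(i);where()"
```

```text
t 2.1 local [  10.7332 -113.8964] z 0.3092763037674503 xyaw rel shaker 0.09903689993139873 F local [-0.4435  0.6842] 0.9175587331983759 gap 0.004068093274678873
slide [  1.9733  -1.9658 199.2699]
{'fx': 407.3098647517237, 'fy': 407.3098647517237, 'cx': 316.93222872620345, 'cy': 235.73046504544956, 'camera_from_world': array([[-0.2062, -0.9785,  0.0005,  0.1028],
       [ 0.9428, -0.1989, -0.2675, -0.517 ],
       [ 0.2618, -0.0547,  0.9636, -0.6247],
       [ 0.    ,  0.    ,  0.    ,  1.    ]])}
t 2.15 local [  11.1198 -114.4059] z 0.3104589012461195 xyaw rel shaker 0.04876191709680656 F local [-0.9703 -0.2069] 0.05253977266216542 gap 0.004199707502905139
```

View pics/w1.png

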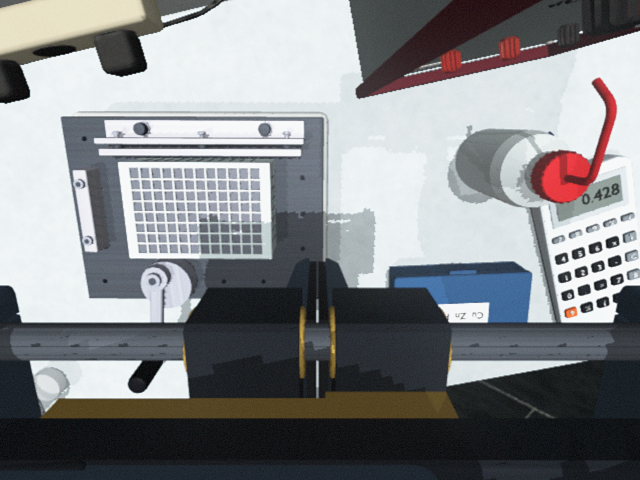

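The wrist view agrees with the top view: stop at (88,210), plate top with corners (119,163), (270,164), (272,258) and (130,258), bar at row 153, pivot at (153,281). The path to the plate's right end is clear.

```bash
python3 -c "
from h import *
i=cams.camera_info('wrist')
for n,u,v,z in[('plat BL',62,117,.078),('plat BR',323,115,.078),('dBL',119,163,.119),('dBR',270,164,.119),('dFR',272,258,.119),('dFL',130,258,.119),('stop1',91,170,.102),('stop2',95,250,.102),('bar1',99,156,.104),('bar2',301,157,.104),('piv',153,281,.112)]:
    w=ray(i,(u,v),z);print(n,RS.T@(w[:2]-C)*1000)
go(12,-112,.11)"
```

```text
plat BL [ 91.3231 117.9579]
plat BR [  93.361  -120.0171]
dBL [53.7326 51.6283]
dBR [ 53.0503 -75.0946]
dFR [-30.1212 -74.436 ]
dFL [-30.2573  52.5409]
stop1 [45.9957 85.3341]
stop2 [-28.1425  92.4429]
bar1 [58.3486 75.4876]
bar2 [  57.697 -100.62 ]
piv [-55.0457  37.3131]
slide [  1.2489  -2.4502 200.4564]
```

Emit:
carry_out:
  slide:
    - [0, -0.001, 0.05]
    - [0.001, -0.002, 0.1]
    - [0.001, -0.002, 0.15]
    - [0.001, -0.002, 0.19]
    - [0.001, -0.002, 0.2]
    - [0.001, -0.01, 0.2]
    - [0.001, -0.016, 0.2]
  roll: [0, 0, 0, 0, 0, 0, 0]
  fingers: [0, 0, 0, 0, 0, 0, 0]

```text
time: 3.02
position: [0.605, -0.0056, 0.1129]
orientation: [-0.0, 0.995, -0.104, 0.001]
wrist_force: [0.5, -0.6, -0.0]
finger_gap: 0.005
grasp_force: 0.0
```

```bash
python3 -c "
from h import *
where();go(12,-52,.11)"
```

```text
t 3.025 local [ 13.7649 -97.6878] z 0.11287273992742636 xyaw rel shaker 0.03355579915311057 F local [ 0.6489 -0.5214] -0.0018100824018930928 gap 0.0054243299192995535
slide [ -1.7465 -45.6876   2.8863]
```

Emit:
carry_out:
  slide:
    - [-0.001, -0.004, 0.001]
    - [-0.002, -0.008, 0.002]
    - [-0.002, -0.012, 0.002]
    - [-0.002, -0.016, 0.002]
    - [-0.002, -0.02, 0.002]
    - [-0.002, -0.024, 0.002]
    - [-0.002, -0.028, 0.002]
    - [-0.002, -0.032, 0.002]
    - [-0.002, -0.036, 0.002]
    - [-0.002, -0.04, 0.002]
  roll: [0, 0, 0, 0, 0, 0, 0, 0, 0, 0]
  fingers: [0, 0, 0, 0, 0, 0, 0, 0, 0, 0]

```text
time: 4.28
position: [0.6102, 0.0339, 0.1089]
orientation: [-0.0, 0.995, -0.104, 0.0]
wrist_force: [-0.7, -4.0, 3.6]
finger_gap: 0.007
grasp_force: 1.8
```

```bash
python3 -c "
from h import *
where();i=cams.camera_info('wrist');a=cams.capture('wrist');cv2.imwrite('pics/w2.png',a[:,:,::-1]);where()"
```

```text
t 4.275 local [ 10.5851 -58.0068] z 0.10894850121601471 xyaw rel shaker 0.04305515962159972 F local [ 0.1385 -4.0639] 3.55515367493284 gap 0.0072275727819513915
t 4.325 local [ 10.5523 -57.5718] z 0.1089108227274023 xyaw rel shaker 0.05073138727338442 F local [-0.2279 -1.4626] 2.1987906551188243 gap 0.007628687420204948
```

View pics/w2.png

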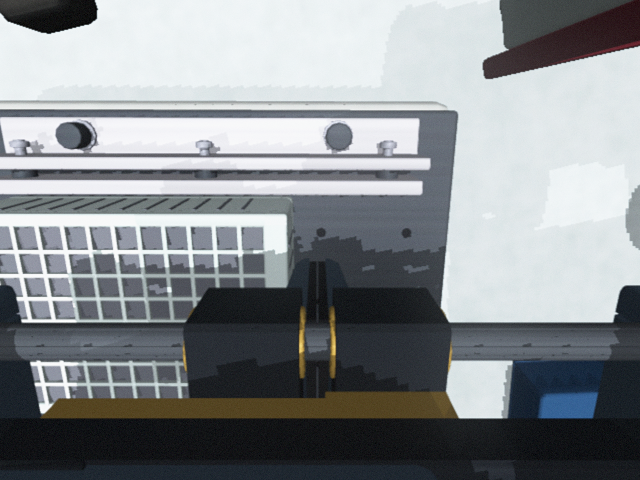

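The plate is being pushed square, with the finger against its right end at (300,270) and the force at about 4 N. I'll creep towards the stop.

Emit:
carry_out:
  slide:
    - [0, -0.0015, 0]
    - [0, -0.003, 0]
    - [0, -0.0045, 0]
    - [0, -0.005, 0]
  roll: [0, 0, 0, 0]
  fingers: [0, 0, 0, 0]

```text
time: 4.82
position: [0.6111, 0.0386, 0.1089]
orientation: [-0.0, 0.995, -0.104, -0.0]
wrist_force: [0.2, -3.2, 2.3]
finger_gap: 0.004
grasp_force: 1.4
```

Emit:
carry_out:
  slide:
    - [0, -0.001, 0]
    - [0, -0.002, 0]
    - [0, -0.002, 0]
  roll: [0, 0, 0]
  fingers: [0, 0, 0]

```text
time: 5.2
position: [0.6115, 0.0406, 0.1089]
orientation: [-0.0, 0.995, -0.104, -0.0]
wrist_force: [-1.0, -0.3, 0.3]
finger_gap: 0.0
grasp_force: 0.7
```

Emit:
carry_out:
  slide:
    - [0, -0.001, 0]
    - [0, -0.0015, 0]
    - [0, -0.0015, 0]
  roll: [0, 0, 0]
  fingers: [0, 0, 0]

```text
time: 5.58
position: [0.6119, 0.042, 0.1089]
orientation: [-0.0, 0.995, -0.104, -0.0]
wrist_force: [-0.6, -1.5, 0.9]
finger_gap: 0.004
grasp_force: 0.8
```

```bash
python3 -c "
from h import *
where()"
```

```text
t 5.575 local [ 10.5523 -49.7087] z 0.10889228193179794 xyaw rel shaker 0.04221623028361245 F local [-0.3083 -1.6374] 0.9376209684285628 gap 0.0037330081640157787
```

Emit:
carry_out:
  slide:
    - [0, -0.001, 0]
    - [0, -0.0015, 0]
    - [0, -0.0015, 0]
  roll: [0, 0, 0]
  fingers: [0, 0, 0]

```text
time: 5.95
position: [0.6122, 0.0435, 0.1089]
orientation: [-0.0, 0.995, -0.104, 0.0]
wrist_force: [-0.0, -0.7, 1.1]
finger_gap: 0.007
grasp_force: 0.7
```

Emit:
carry_out:
  slide:
    - [0, -0.001, 0]
    - [0, -0.0015, 0]
    - [0, -0.0015, 0]
  roll: [0, 0, 0]
  fingers: [0, 0, 0]

```text
time: 6.32
position: [0.6122, 0.044, 0.1089]
orientation: [0.001, 0.995, -0.104, -0.0]
wrist_force: [-2.9, -10.6, 2.4]
finger_gap: 0.007
grasp_force: 5.4
```

```bash
python3 -c "
from h import *
where()
a=cams.capture('top');cv2.imwrite('pics/t2.png',cv2.resize(a[138:266,235:390,::-1],None,fx=4.6,fy=4.6,interpolation=cv2.INTER_CUBIC))"
```

```text
t 6.325 local [ 10.4204 -47.7011] z 0.10890068309322644 xyaw rel shaker 0.045000386920009953 F local [ -0.6101 -10.9249] 2.3912869205785463 gap 0.006674388915307959
```

View pics/t2.png

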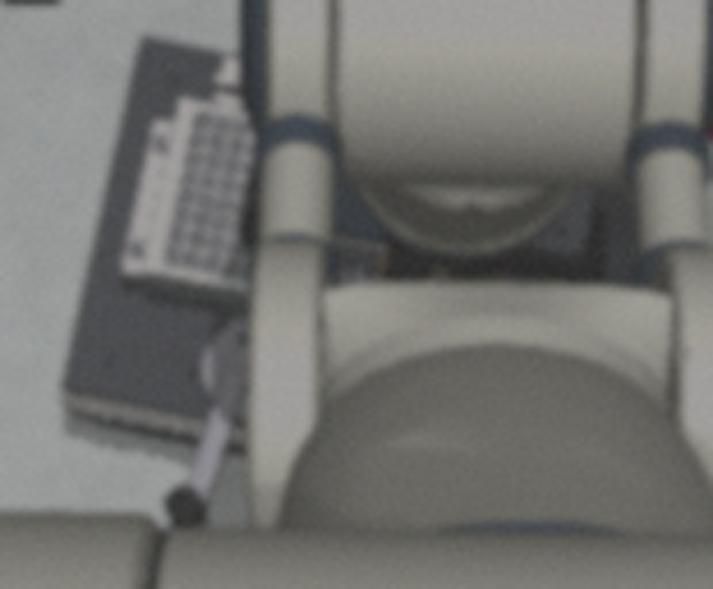

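The plate is home against the stop: its left end meets the stop bar at (165,190) and the force rose to 11 N. Next I'll retreat and move to the lever.

```bash
cat >> h.py <<'E'
PV=np.array([-54.3,37.2])
def pusher(q,d):
    th=np.radians(170)+q;t=np.array([-np.sin(th),np.cos(th)])
    return PV+85*np.array([np.cos(th),np.sin(th)])-d*t, th-np.pi
def rows(qs,ds,z):
    s,R=tool();p0=s["position"];y0=np.arctan2(R[1,0],R[0,0])
    for q,d in zip(qs,ds):
        l,a=pusher(q,d);p=np.append(C+RS@l/1000,z)
        print(round(q,3),(R.T@(p-p0)).round(4).tolist(),"roll",round(-np.degrees((a+Y-y0+np.pi)%(2*np.pi)-np.pi),1))
def lever():
    s,R=tool();l=RS.T@(s["position"][:2]-C)*1000-PV
    # face offset d=22.5 -> grip angle from radius geometry
    r=np.hypot(*l);y=np.arctan2(R[1,0],R[0,0])-Y
    n=np.array([-np.sin(y+np.pi),np.cos(y+np.pi)]); k=l@n+22.5  # grip.n
    th=np.arctan2(n[1],n[0])-np.arccos(k/85) if abs(k)<85 else np.nan
    f=s["wrist_force"][:2]@(RS@n)
    print("t",s["time"],"q",(th-np.radians(170)+np.pi)%(2*np.pi)-np.pi,"F along push",f,"F",RS.T@s["wrist_force"][:2],"z",s["position"][2],"off",l)
E
python3 -c "
from h import *
where();rows([.1,.1],[45,45],.2);rows([.1,.1],[45,30],.137);print(manip.state()['joint_pos'])"
```

```text
t 6.375 local [ 10.4152 -47.6954] z 0.1089060039139008 xyaw rel shaker 0.04324601134726042 F local [ -1.4315 -10.2397] 2.907877651686019 gap 0.00957772586177905
0.1 [-0.1461, -0.1361, -0.0912] roll 4.3
0.1 [-0.1461, -0.1361, -0.0912] roll 4.3
0.1 [-0.146, -0.1362, -0.0282] roll 4.3
0.1 [-0.1472, -0.1212, -0.0282] roll 4.3
[-0.0248  0.6133  1.5024 -0.0015  1.0266  1.7557]
```

Emit:
carry_out:
  slide:
    - [0, 0.008, 0]
    - [0, 0.016, -0.01]
    - [0, 0.016, -0.06]
    - [0, 0.0, -0.1]
    - [-0.04, -0.034, -0.1]
    - [-0.08, -0.07, -0.1]
    - [-0.12, -0.105, -0.1]
    - [-0.146, -0.136, -0.1]
    - [-0.146, -0.136, -0.07]
    - [-0.146, -0.136, -0.035]
  roll: [0, 0, 0, 0, 0, 4.3, 4.3, 4.3, 4.3, 4.3]
  fingers: [0, 0, 0, 0, 0, 0, 0, 0, 0, 0]

```text
time: 7.62
position: [0.4983, 0.2088, 0.1445]
orientation: [-0.001, 0.99, -0.141, 0.001]
wrist_force: [0.2, 0.5, -0.4]
finger_gap: 0.007
grasp_force: 0.0
```

```bash
python3 -c "
from h import *
where()
i=cams.camera_info('wrist');a=cams.capture('wrist');cv2.imwrite('pics/w3.png',a[:,:,::-1]);
where();rows([.1,.1,.1,.15,.2],[38,32,26,22.5,22.5],.137)"
```

```text
t 7.625 local [-135.2273   89.7739] z 0.14445479326403693 xyaw rel shaker -4.199371891667719 F local [0.0866 0.5752] -0.3695126988834905 gap 0.007398415668522649
t 7.675 local [-137.0972   88.3441] z 0.14013891820689695 xyaw rel shaker -4.234562275382009 F local [-2.0702 -2.4204] -6.382993165263563 gap 0.0064848159582548415
0.1 [0.0014, 0.0068, 0.0031] roll 0.0
0.1 [0.0014, 0.0128, 0.0032] roll 0.0
0.1 [0.0014, 0.0188, 0.0032] roll 0.0
0.15 [0.0004, 0.0266, 0.0032] roll -2.8
0.2 [-0.0005, 0.0309, 0.0032] roll -5.7
```

View pics/w3.png

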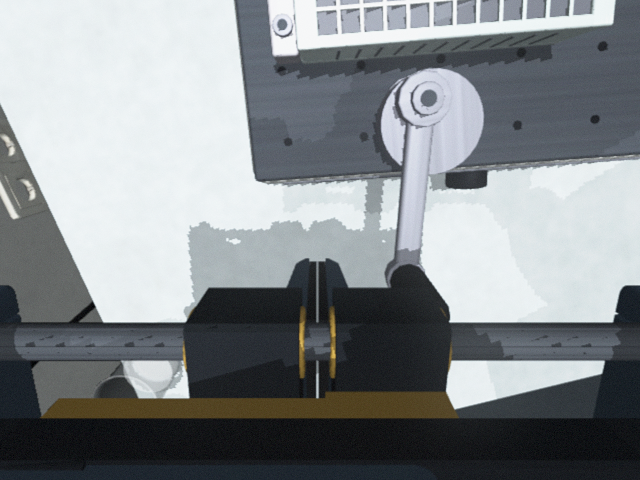

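The fingers stand left of the grip (fingers at (318,270), grip at (405,275)). The plate still touches the stop at (300,25). Now I'll push.

Emit:
carry_out:
  slide:
    - [0.0, 0.006, 0.004]
    - [0.0, 0.012, 0.006]
    - [0.0, 0.019, 0.006]
    - [0.0, 0.024, 0.006]
    - [-0.0005, 0.031, 0.006]
  roll: [0, 0, 0, -2.8, -5.7]
  fingers: [0, 0, 0, 0, 0]

```text
time: 8.3
position: [0.4889, 0.1784, 0.1388]
orientation: [-0.0, 0.996, -0.092, 0.0]
wrist_force: [-2.1, 3.7, 0.9]
finger_gap: 0.003
grasp_force: 1.8
```

```bash
python3 -c "
from h import *
where();lever();rows(np.arange(.25,.96,.07),[22.5]*11,.137)"
```

```text
t 8.3 local [-138.1613   58.0698] z 0.13877139439847208 xyaw rel shaker 1.5089070276184553 F local [-2.7725  3.1647] 0.9104609736373441 gap 0.00293597471996494
t 8.3 q 0.19415287764672318 F along push -3.2366247766315337 F [-2.7725  3.1647] z 0.13877139439847208 off [-83.8613  20.8698]
0.25 [-0.0027, 0.0048, 0.0018] roll -2.8
0.32 [-0.0038, 0.0108, 0.0018] roll -6.8
0.39 [-0.0044, 0.017, 0.0018] roll -10.8
0.46 [-0.0046, 0.0231, 0.0017] roll -14.8
0.53 [-0.0044, 0.0293, 0.0017] roll -18.9
0.6 [-0.0038, 0.0354, 0.0017] roll -22.9
0.67 [-0.0027, 0.0414, 0.0017] roll -26.9
0.74 [-0.0012, 0.0474, 0.0017] roll -30.9
0.81 [0.0007, 0.0533, 0.0017] roll -34.9
0.88 [0.003, 0.059, 0.0017] roll -38.9
0.95 [0.0057, 0.0645, 0.0017] roll -42.9
```

Emit:
carry_out:
  slide:
    - [-0.0027, 0.0048, 0.001]
    - [-0.0038, 0.0108, 0.001]
    - [-0.0044, 0.017, 0.001]
    - [-0.0046, 0.0231, 0.001]
    - [-0.0044, 0.0293, 0.001]
    - [-0.0038, 0.0354, 0.001]
    - [-0.0027, 0.0414, 0.001]
    - [-0.0012, 0.0474, 0.001]
    - [0.0007, 0.0533, 0.001]
    - [0.0007, 0.0533, 0.001]
  roll: [-2.8, -6.8, -10.8, -14.8, -18.9, -22.9, -26.9, -30.9, -34.9, -34.9]
  fingers: [0, 0, 0, 0, 0, 0, 0, 0, 0, 0]

```text
time: 9.55
position: [0.4799, 0.1256, 0.1376]
orientation: [0.0, 0.978, 0.21, 0.001]
wrist_force: [0.3, 0.5, 0.2]
finger_gap: -0.0
grasp_force: 0.0
```

```bash
python3 -c "
from h import *
where();lever();rows(np.arange(.85,1.41,.05),[22.5]*12,.137)"
```

```text
t 9.55 local [-135.8926    4.5736] z 0.13762280094981308 xyaw rel shaker 36.28083145403822 F local [0.1575 0.5574] 0.2181893103321975 gap -0.00043932255379599953
t 9.55 q 0.8138598971462905 F along push -0.35610353303925035 F [0.1575 0.5574] z 0.13762280094981308 off [-81.5926 -32.6264]
0.85 [-0.0008, 0.0031, 0.0006] roll -2.4
0.9 [-0.0016, 0.0074, 0.0006] roll -5.3
0.95 [-0.0023, 0.0118, 0.0006] roll -8.2
1.0 [-0.0027, 0.0161, 0.0006] roll -11.0
1.05 [-0.0028, 0.0205, 0.0006] roll -13.9
1.1 [-0.0028, 0.0249, 0.0006] roll -16.7
1.15 [-0.0025, 0.0293, 0.0006] roll -19.6
1.2 [-0.0021, 0.0337, 0.0006] roll -22.5
1.25 [-0.0014, 0.038, 0.0006] roll -25.3
1.3 [-0.0005, 0.0423, 0.0006] roll -28.2
1.35 [0.0007, 0.0466, 0.0006] roll -31.1
1.4 [0.002, 0.0508, 0.0006] roll -33.9
```

Emit:
carry_out:
  slide:
    - [-0.0008, 0.0031, 0]
    - [-0.0016, 0.0074, 0]
    - [-0.0023, 0.0118, 0]
    - [-0.0027, 0.0161, 0]
    - [-0.0028, 0.0205, 0]
    - [-0.0028, 0.0249, 0]
    - [-0.0028, 0.0249, 0]
  roll: [-2.4, -5.3, -8.2, -11, -13.9, -16.7, -16.7]
  fingers: [0, 0, 0, 0, 0, 0, 0]

```text
time: 10.42
position: [0.4873, 0.1021, 0.1372]
orientation: [0.0, 0.937, 0.349, 0.0]
wrist_force: [-0.5, 0.3, 2.0]
finger_gap: 0.004
grasp_force: 0.6
```

```bash
python3 -c "
from h import *
lever();i=cams.camera_info('wrist');a=cams.capture('wrist');cv2.imwrite('pics/w4.png',a[:,:,::-1])
lever();rows(np.arange(1.1,1.66,.04),[22.5]*15,.137)
for u,v,z in[]:pass
np.save('w4.npy',i['camera_from_world'])"
```

```text
t 10.425 q 1.093774615210295 F along push -0.5843445271168176 F [-0.5944  0.1827] z 0.13724493438744775 off [-69.5278 -54.0627]
t 10.475 q 1.0932984620912443 F along push -2.1129478064379668 F [-2.3007  0.4607] z 0.13715143610319483 off [-69.5155 -53.9794]
1.1 [-0.0001, 0.0006, 0.0002] roll -0.1
1.14 [-0.0009, 0.004, 0.0002] roll -2.4
1.18 [-0.0016, 0.0074, 0.0002] roll -4.7
1.22 [-0.0021, 0.0109, 0.0002] roll -7.0
1.26 [-0.0025, 0.0144, 0.0002] roll -9.3
1.3 [-0.0028, 0.0179, 0.0002] roll -11.6
1.34 [-0.0029, 0.0214, 0.0002] roll -13.9
1.38 [-0.0029, 0.0249, 0.0002] roll -16.2
1.42 [-0.0028, 0.0285, 0.0002] roll -18.5
1.46 [-0.0025, 0.032, 0.0002] roll -20.8
1.5 [-0.002, 0.0355, 0.0002] roll -23.0
1.54 [-0.0015, 0.0389, 0.0002] roll -25.3
1.58 [-0.0008, 0.0424, 0.0002] roll -27.6
1.62 [0.0001, 0.0458, 0.0002] roll -29.9
```

View pics/w4.png

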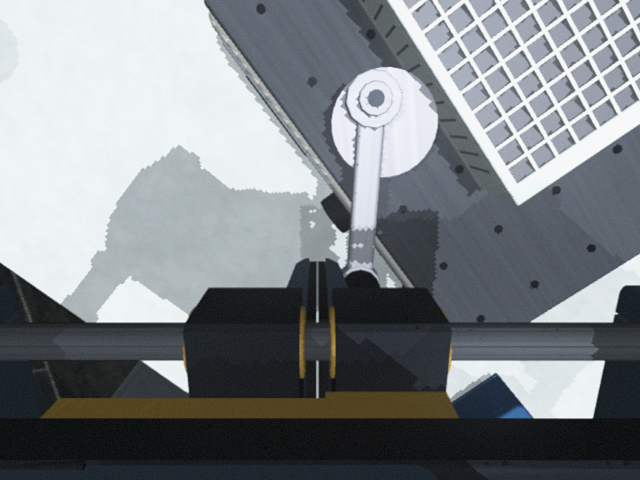

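The cam disc (385,122) is nearly at the plate's near side. I'll continue in small force-watched steps.

Emit:
carry_out:
  slide:
    - [-0.0009, 0.004, 0]
    - [-0.0016, 0.0074, 0]
    - [-0.0021, 0.0109, 0]
    - [-0.0021, 0.0109, 0]
  roll: [-2.4, -4.7, -7.0, -7.0]
  fingers: [0, 0, 0, 0]

```text
time: 10.98
position: [0.4927, 0.0926, 0.137]
orientation: [-0.0, 0.914, 0.406, -0.0]
wrist_force: [-2.6, 0.2, 0.7]
finger_gap: 0.002
grasp_force: 1.0
```

```bash
python3 -c "
from h import *
lever();cams.capture('wrist');lever();rows(np.arange(1.26,1.66,.04),[22.5]*15,.137)"
```

```text
t 10.975 q 1.2183969465960462 F along push -2.1264278060304935 F [-2.6389 -0.3143] z 0.13699610894345726 off [-62.2217 -62.2045]
t 11.025 q 1.2184704675766822 F along push -1.35829761900279 F [-1.6812 -0.1924] z 0.13696721176448365 off [-62.1832 -62.1505]
1.26 [-0.0009, 0.0035, -0.0] roll -2.3
1.3 [-0.0016, 0.007, -0.0] roll -4.6
1.34 [-0.0021, 0.0105, -0.0] roll -6.9
1.38 [-0.0025, 0.014, -0.0] roll -9.1
1.42 [-0.0028, 0.0175, -0.0] roll -11.4
1.46 [-0.003, 0.021, -0.0] roll -13.7
1.5 [-0.003, 0.0245, -0.0] roll -16.0
1.54 [-0.0028, 0.028, -0.0] roll -18.3
1.58 [-0.0025, 0.0315, -0.0] roll -20.6
1.62 [-0.0021, 0.035, -0.0] roll -22.9
```

Emit:
carry_out:
  slide:
    - [-0.0009, 0.0035, 0]
    - [-0.0016, 0.007, 0]
    - [-0.0021, 0.0105, 0]
  roll: [-2.3, -4.6, -6.9]
  fingers: [0, 0, 0]

```text
time: 11.4
position: [0.4989, 0.0841, 0.1369]
orientation: [-0.0, 0.887, 0.461, -0.0]
wrist_force: [-5.2, 1.6, 2.8]
finger_gap: 0.006
grasp_force: 2.1
```

Emit:
carry_out:
  slide:
    - [-0.0009, 0.0035, 0]
    - [-0.0009, 0.0035, 0]
  roll: [-2.3, -2.3]
  fingers: [0, 0]

```text
time: 11.65
position: [0.5015, 0.0813, 0.1369]
orientation: [-0.0, 0.878, 0.478, -0.0]
wrist_force: [-3.0, 0.5, 0.8]
finger_gap: 0.005
grasp_force: 1.0
```

```bash
python3 -c "
from h import *
lever();cams.capture('wrist');lever();rows(np.arange(1.34,1.66,.04),[22.5]*15,.137)"
```

```text
t 11.65 q 1.3816456124809111 F along push -2.8296215655685515 F [-3.0804 -0.1376] z 0.13690578242927087 off [-51.2721 -71.4566]
t 11.7 q 1.381932058217731 F along push -0.761313018527663 F [-1.1294 -0.8251] z 0.1369065017980118 off [-51.2254 -71.4026]
1.34 [0.001, -0.0035, -0.0001] roll 2.3
1.38 [-0.0, -0.0002, -0.0001] roll 0.1
1.42 [-0.0008, 0.0033, -0.0001] roll -2.2
1.46 [-0.0015, 0.0067, -0.0001] roll -4.5
1.5 [-0.0021, 0.0102, -0.0001] roll -6.8
1.54 [-0.0025, 0.0137, -0.0001] roll -9.1
1.58 [-0.0028, 0.0172, -0.0001] roll -11.4
1.62 [-0.0029, 0.0207, -0.0001] roll -13.7
```

Emit:
carry_out:
  slide:
    - [-0.0008, 0.0033, 0]
    - [-0.0008, 0.0033, 0]
  roll: [-2.2, -2.2]
  fingers: [0, 0]

```text
time: 11.95
position: [0.5037, 0.0789, 0.1368]
orientation: [-0.0, 0.869, 0.495, -0.0]
wrist_force: [-3.2, 0.1, 1.4]
finger_gap: 0.004
grasp_force: 1.9
```

Emit:
carry_out:
  slide:
    - [-0.0008, 0.0034, 0]
    - [-0.0008, 0.0034, 0]
  roll: [-2.3, -2.3]
  fingers: [0, 0]

```text
time: 12.2
position: [0.5061, 0.0765, 0.1368]
orientation: [-0.0, 0.859, 0.512, -0.0]
wrist_force: [-5.7, 1.3, 2.4]
finger_gap: 0.006
grasp_force: 2.3
```

```bash
python3 -c "
from h import *
lever();cams.capture('wrist');lever();rows(np.arange(1.46,1.66,.04),[22.5]*15,.137)"
```

```text
t 12.2 q 1.4567223684930122 F along push -5.672316390003893 F [-5.8741  0.1261] z 0.13682273127384273 off [-45.7866 -75.1646]
t 12.25 q 1.456479146668972 F along push -4.5616556274550035 F [-4.8062 -0.1774] z 0.13680637643095253 off [-45.8071 -75.161 ]
1.46 [0.0, 0.0003, -0.0002] roll -0.0
1.5 [-0.0008, 0.0037, -0.0002] roll -2.3
1.54 [-0.0015, 0.0072, -0.0002] roll -4.6
1.58 [-0.0021, 0.0106, -0.0002] roll -6.9
1.62 [-0.0025, 0.0141, -0.0002] roll -9.2
```

Emit:
carry_out:
  slide:
    - [-0.0008, 0.0037, 0]
    - [-0.0008, 0.0037, 0]
  roll: [-2.3, -2.3]
  fingers: [0, 0]

```text
time: 12.5
position: [0.5088, 0.074, 0.1368]
orientation: [-0.0, 0.848, 0.53, -0.0]
wrist_force: [-5.7, -0.3, 1.8]
finger_gap: 0.005
grasp_force: 2.8
```

Emit:
carry_out:
  slide:
    - [-0.0005, 0.0024, 0]
    - [-0.0005, 0.0024, 0]
  roll: [-1.5, -1.5]
  fingers: [0, 0]

```text
time: 12.75
position: [0.5105, 0.0725, 0.1368]
orientation: [-0.0, 0.841, 0.541, -0.001]
wrist_force: [-8.0, 0.8, 3.3]
finger_gap: 0.006
grasp_force: 3.6
```

```bash
python3 -c "
from h import *
lever();cams.capture('wrist');lever();where();s,R=tool()
p=np.append(C+RS@np.array([-15,-20.])/1000,.26);print(R.T@(p-s['position']))
print(s['joint_pos'])"
```

```text
t 12.75 q 1.5236377259625815 F along push -7.60852169107556 F [-8.0012 -0.9312] z 0.1367666497862023 off [-40.675  -78.1333]
t 12.8 q 1.52334429516094 F along push -6.810912230302624 F [-7.2051 -1.0224] z 0.13677700288362546 off [-40.6952 -78.1091]
t 12.8 local [-94.9952 -40.9091] z 0.13677700288362546 xyaw rel shaker 77.45194184205243 F local [-7.2051 -1.0224] 4.13862848645051 gap 0.002744326493010889
[ 0.0377  0.0734 -0.1233]
[0.0254 0.4632 1.7225 0.     0.9574 0.4541]
```

Contact with the bar came at q≈1.43, and the push force is now about 7 N. I'll back off and check the slot from above.

Emit:
carry_out:
  slide:
    - [0, -0.008, 0]
    - [0, -0.025, 0]
    - [0, -0.025, -0.06]
    - [0, 0.0, -0.1]
    - [0.02, 0.03, -0.11]
    - [0.03, 0.06, -0.11]
    - [0.045, 0.082, -0.11]
    - [0.045, 0.082, -0.11]
    - [0.045, 0.082, -0.11]
    - [0.045, 0.082, -0.11]
  roll: [0, 0, 9, 19, 29, 39, 49, 59, 69, 77.4]
  fingers: [0, 0, 0, 0, 0, 0, 0, 0, 0, 0]

```text
time: 14.05
position: [0.6038, 0.08, 0.2468]
orientation: [-0.0, 0.994, -0.106, -0.0]
wrist_force: [-1.1, -0.6, -0.2]
finger_gap: 0.005
grasp_force: 0.0
```

Emit:
carry_out:
  slide:
    - [0, 0, 0]
  roll: [0]
  fingers: [0]

```text
time: 14.18
position: [0.604, 0.0799, 0.2468]
orientation: [-0.0, 0.995, -0.103, -0.0]
wrist_force: [0.1, -0.1, 0.0]
finger_gap: 0.005
grasp_force: 0.0
```

```bash
python3 -c "
from h import *
where();i=cams.camera_info('wrist');a=cams.capture('wrist');cv2.imwrite('pics/w5.png',a[:,:,::-1])
np.save('w5.npy',i['camera_from_world']);where()"
```

```text
t 14.175 local [ -5.0869 -14.2557] z 0.24682453551669434 xyaw rel shaker 0.18106423359197968 F local [ 0.1461 -0.0497] 0.03058722704153697 gap 0.005099754374993276
t 14.225 local [ -4.9083 -14.3156] z 0.24689916523701844 xyaw rel shaker 0.3308010972225 F local [-0.1482  0.6907] -0.17441555233915643 gap 0.0017396060269721622
```

View pics/w5.png

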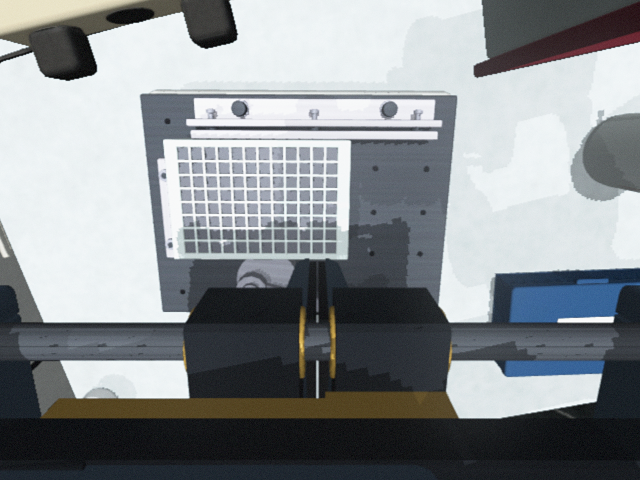

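The plate is flush to the stop at (170,205) and touching the bar. The slot shows as a thin dark line at row ~128. I'll measure it against the earlier pictures, where the bar was out.

```bash
cat > slot.py <<'E'
from h import *
def prof(img,T,y0,y1,z=.104):
    i=dict(cams.camera_info('wrist'));i["camera_from_world"]=T
    g=cv2.cvtColor(img,cv2.COLOR_BGR2GRAY).astype(np.float32)
    xs=np.arange(50,85,.25);ys=np.arange(y0,y1,1.)
    uv=np.array([[proj(i,np.append(C+RS@np.array([x,y])/1000,z)) for y in ys] for x in xs],np.float32)
    return xs,cv2.remap(g,uv,None,cv2.INTER_CUBIC).mean(1)
def edges(xs,p):
    m=(p.max()+p.min())/2;k=np.flatnonzero(np.diff(p>m));print("edges x mm",[round(float(xs[j]+.25*(m-p[j])/(p[j+1]-p[j])),2) for j in k])
    w=(xs>56)&(xs<80);print("dark area per level", p[w][::4].round(0))
E
python3 -c "
from slot import *
T1=np.array([[-0.2062,-0.9785,0.0005,0.1028],[0.9428,-0.1989,-0.2675,-0.517],[0.2618,-0.0547,0.9636,-0.6247],[0,0,0,1]])
for n,T in(('w1',T1),('w5',np.load('w5.npy'))):
    for r in((-95,-80),(-75,-60)):
        print(n,r);edges(*prof(cv2.imread(f'pics/{n}.png'),T,*r))
"
```

```text
w1 (-95, -80)
edges x mm [58.04, 64.26, 68.17, 73.12, 73.39]
dark area per level [ 86.  85. 188. 253. 248. 248. 249. 242. 163.  87.  79.  77. 173. 254.
 248. 250. 244. 156. 216. 224. 209. 218. 226. 240.]
w1 (-75, -60)
edges x mm [52.61, 58.0, 64.37, 68.14, 73.23, 73.29, 78.1, 82.4]
dark area per level [ 82.  80. 186. 251. 247. 248. 249. 245. 169.  82.  62.  66. 171. 253.
 246. 249. 244. 153. 198. 190. 171. 164. 152. 146.]
w5 (-95, -80)
edges x mm [59.6, 65.35, 68.26]
dark area per level [ 95.  79.  76. 120. 229. 236. 237. 239. 244. 174.  81.  80. 159. 234.
 234. 238. 230. 194. 210. 211. 208. 203. 211. 218.]
w5 (-75, -60)
edges x mm [59.61, 65.35, 68.21]
dark area per level [ 91.  75.  71. 109. 229. 236. 236. 238. 243. 170.  71.  77. 158. 233.
 233. 237. 225. 193. 199. 174. 165. 163. 160. 159.]
```

The bar is pressed in about 1.3 mm: the slot went from 3.9 to 2.9 mm and the face moved from 58.0 to 59.6. Another 0.055 rad or so will bring it to 2 mm.

```bash
python3 -c "
from h import *
rows([1.52]*2,[50,50],.247);rows([1.52]*4,[50,45,30,24],.137)"
```

```text
1.52 [-0.1172, 0.0195, -0.0001] roll -76.8
1.52 [-0.1172, 0.0195, -0.0001] roll -76.8
1.52 [-0.1172, 0.0195, 0.1099] roll -76.8
1.52 [-0.1124, 0.0206, 0.1099] roll -76.8
1.52 [-0.0978, 0.0241, 0.1099] roll -76.8
1.52 [-0.0919, 0.0254, 0.1099] roll -76.8
```

Emit:
carry_out:
  slide:
    - [-0.03, 0.005, 0]
    - [-0.06, 0.01, 0]
    - [-0.09, 0.015, 0]
    - [-0.117, 0.0195, 0]
    - [-0.117, 0.0195, 0]
    - [-0.117, 0.0195, 0]
    - [-0.117, 0.0195, 0]
    - [-0.117, 0.0195, 0.04]
    - [-0.117, 0.0195, 0.08]
    - [-0.117, 0.0195, 0.11]
  roll: [-10, -20, -30, -40, -50, -60, -70, -76.8, -76.8, -76.8]
  fingers: [0, 0, 0, 0, 0, 0, 0, 0, 0, 0]

```text
time: 15.48
position: [0.4855, 0.0846, 0.1357]
orientation: [-0.0, 0.843, 0.538, -0.0]
wrist_force: [0.5, 1.0, 0.5]
finger_gap: 0.007
grasp_force: 0.0
```

```bash
python3 -c "
from h import *
where();rows([1.52]*4+[1.54,1.56,1.58],[40,30,25,22.5]+[22.5]*3,.137)"
```

```text
t 15.475 local [-121.9287  -34.3781] z 0.13565935610254476 xyaw rel shaker 77.16790506498205 F local [0.2455 1.0968] 0.5287166332689578 gap 0.006832046798080569
1.52 [-0.0001, 0.0099, -0.0013] roll 0.1
1.52 [-0.0001, 0.0199, -0.0013] roll 0.1
1.52 [-0.0002, 0.0249, -0.0013] roll 0.1
1.52 [-0.0002, 0.0274, -0.0013] roll 0.1
1.54 [-0.0006, 0.0291, -0.0013] roll -1.1
1.56 [-0.001, 0.0308, -0.0013] roll -2.2
1.58 [-0.0014, 0.0326, -0.0013] roll -3.4
```

Emit:
carry_out:
  slide:
    - [0, 0.01, -0.001]
    - [0, 0.02, -0.001]
    - [0, 0.025, -0.001]
    - [0, 0.0274, -0.001]
    - [-0.0006, 0.0291, -0.001]
    - [-0.001, 0.0308, -0.001]
    - [-0.0014, 0.0326, -0.001]
    - [-0.0014, 0.0326, -0.001]
  roll: [0, 0, 0, 0, -1.1, -2.2, -3.4, -3.4]
  fingers: [0, 0, 0, 0, 0, 0, 0, 0]

```text
time: 16.48
position: [0.5143, 0.0698, 0.1385]
orientation: [-0.001, 0.827, 0.562, -0.0]
wrist_force: [-6.1, 6.8, 6.0]
finger_gap: 0.004
grasp_force: 4.2
```

```bash
python3 -c "
from h import *
lever();cams.capture('wrist');lever();where()"
```

```text
t 16.475 q 1.5773524692636265 F along push -8.167052869375976 F [-7.3748  5.3603] z 0.13851429092463544 off [-36.3845 -79.9844]
t 16.525 q 1.5769729871972116 F along push -7.7923381156056015 F [-7.0585  4.9782] z 0.13848678670970502 off [-36.42   -80.0009]
t 16.525 local [-90.72   -42.8009] z 0.13848678670970502 xyaw rel shaker 80.36262555941829 F local [-7.0585  4.9782] 6.70080477662815 gap 0.003467660682980609
```

Emit:
carry_out:
  slide:
    - [0, -0.008, 0]
    - [0, -0.025, 0]
    - [0, -0.025, -0.06]
    - [0, 0.0, -0.1]
    - [0.02, 0.03, -0.11]
    - [0.03, 0.06, -0.11]
    - [0.045, 0.079, -0.11]
    - [0.045, 0.079, -0.11]
    - [0.045, 0.079, -0.11]
    - [0.045, 0.079, -0.11]
  roll: [0, 0, 10, 20, 30, 40, 50, 60, 70, 80.3]
  fingers: [0, 0, 0, 0, 0, 0, 0, 0, 0, 0]

```text
time: 17.77
position: [0.6041, 0.0824, 0.2478]
orientation: [0.0, 0.994, -0.107, -0.0]
wrist_force: [0.3, -0.5, -0.1]
finger_gap: 0.006
grasp_force: 0.0
```

Emit:
carry_out:
  slide:
    - [0, 0, 0]
    - [0, 0, 0]
  roll: [0, 0]
  fingers: [0, 0]

```text
time: 18.02
position: [0.6046, 0.0822, 0.248]
orientation: [0.0, 0.995, -0.102, -0.0]
wrist_force: [0.6, 0.3, 0.6]
finger_gap: 0.006
grasp_force: 0.0
```

```bash
python3 -c "
from slot import *
where();T=np.array(cams.camera_info('wrist')['camera_from_world']);a=cams.capture('wrist')[:,:,::-1].copy();cv2.imwrite('pics/w6.png',a)
for r in((-95,-80),(-75,-60)):edges(*prof(a,T,*r))"
```

```text
t 18.025 local [ -4.8837 -11.9011] z 0.2479853655743101 xyaw rel shaker 0.30620286965639276 F local [0.5238 0.4009] 0.5789123320912223 gap 0.006057146733252392
edges x mm [60.13, 65.79, 68.34]
dark area per level [103.  86.  77.  81. 174. 235. 236. 237. 241. 233.  88.  72. 147. 232.
 234. 237. 228. 197. 209. 211. 211. 203. 203. 210.]
edges x mm [60.02, 65.73, 68.31]
dark area per level [102.  85.  72.  79. 183. 238. 235. 237. 240. 225.  82.  68. 145. 228.
 233. 236. 229. 219. 195. 174. 167. 163. 162. 159.]
```

View pics/w6.png

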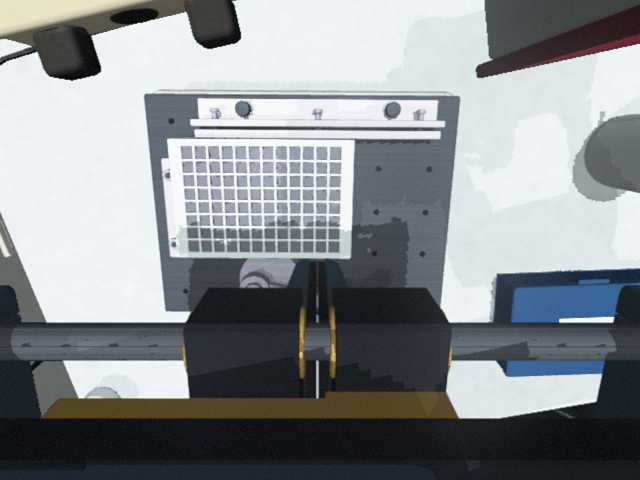

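The slot has narrowed to about 2.6 mm and the bar face has moved about 1.9 mm, so the bar is in roughly 1.6 mm. The plate is square at the stop (170,205), and the arm is clear of everything.

```bash
python3 -c "
from bench import manip
print(manip.job_done())"
```

```text
the job is handed in; nothing more can be done
None
```

I slid the plate flush against the end stop, then closed the cam until the sprung bar was pressed in about 1.6 mm (estimates 1.3–1.9 mm, halfway being 2 mm), and handed the job in at about 18 s with the arm clear; no verdict was shown.

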